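Wedge the drooping specimen stage level

ROBOT

A 6-joint arm with a two-finger parallel gripper is mounted at the origin on the work surface. World frame = base frame: x ahead of the robot, y to its left, z up, the work surface at z = 0. Lengths are in m, angles in rad, forces in N, time in s.
With the tool pointing down it reaches from about 0.325 to 0.875 m from the base axis. Payload 4.4 kg.
Tool frame: the origin (TCP) lies at the centre of the arm's flange, where the gripper is bolted on; the fingertips stand 173 mm ahead of it and the grasp point (between the pads) lies 155 mm ahead of it; z points along the fingers, y is the direction in which the jaws open and shut (so a half turn about z gives the same grasp; the last joint's range is limited). The gripper opens to 85 mm and grips with 20 to 120 N. Pads are 22 mm wide; open, the fingers measure 114 mm over their backs; the gripper's body (76 mm by 85 mm) begins 54 mm behind the grasp point. The pads swing forward as they close: fully open they stand 13 mm farther back than shut.
Start: joints at [0.985, 0.207, 1.542, -0, 1.393, -0.15], TCP at [0.243, 0.521, 0.405] pointing down, gripper open.
Joint ranges: [-2.73, 2.73], [-0.86, 2.22], [0.23, 2.46], [-1.11, 4.25], [0.08, 2.63], [-2.82, 2.82]. Speed limits (rad/s): [2.79, 2.79, 3.14, 3.14, 3.14, 3.14].

INTERFACE

Orientations are given as a unit quaternion [w, x, y, z].
In Python, from station import env gives the robot as it stands. The module is installed in compiled form; this text tells all that it offers.
- The arm moves only by the tool play_rows, never from a script. Its argument "motion" is one flat list of numbers, 5 for each row, row after row: the shift along the tool's x, y, z in cm, then the turn about the tool's z in degrees, then the opening, from -1 (shut) to 1 (fully open). In form: [dx, dy, dz, turn, gripper, dx, dy, dz, turn, gripper, ...]. A call has 1 to 12 rows; each row is the pose to reach, as a shift and turn from the pose commanded when the call began, along the tool's axes at that moment; what a row does not reach only later rows make up. A row lasts 1/8 s, in which the tool goes at most 62.5 mm and 10.7 degrees, less where a joint would pass 70% of its speed; a pose out of reach is approached as far as the arm can. A call with a gripper value outside its range is refused whole. The fingers move at their own pace and stop on an object; "grip_force" is the grip in N (left out, the last holds). Time passes only in rows, so rows that repeat a pose let the fingers close. It gives the time, the measured TCP pose, the force and the opening at its end, in the units of the state.
- env.get_obs(): the state, without advancing time (a new reading comes with each control period).
- env.camera(name): name is "side" or "top"; returns a dict with "color" (420x560x3 uint8, red, green, blue), "range_z" (420x560 float32, m along the optical axis (not along the pixel's ray), 0 where there is no reading), "mtx" (3x3 intrinsics, pixels), "R" (3x3) and "t" (3): a world point X has camera coordinates R X + t. Camera axes: x right, y down, z forward; pixel columns grow to the right and rows downward; lengths in m; the calibration is good to about 2 mm. A picture is of the moment at which its call begins.
- env.finish_job(): hands the job in, once; it reports no verdict.
The state is a dict: "t": time; "joint_pos": joint angles; "joint_velocities": joint speeds; "effort": joint torques, N m; "tcp_pos": TCP position; "tcp_rot": TCP orientation; "force": force on the tool from outside, world axes, zero at the start; "moment": the same for the moment, N m; "grip_width": opening from 0.0 (shut) to 1.0 (fully open).
Only numpy, scipy, OpenCV 4.12 (cv2) and the standard library are available. Lean on these libraries where they do the work, as an engineer would, in place of code of your own. Each camera call takes 0.05 s, during which the arm holds its last target. There are 200 camera calls.

TASK

The black plate of the examination stage has sunk at its front edge. Take the long wooden wedge and push it, thin end first, flat on the bench, in under the middle of that front edge until the plate lies level, its top flush with the two cream side rails; then let go and leave the wedge there, holding the plate up. The short wedge is too low for the job: leave it where it lies.

Things in the scene. Friction and masses are not known exactly. Their poses are not given: they have to be found in the camera images.
- wedge_grip (a point): Long wooden wedge, loose, flat on the bench, 145 mm long, 36 wide, 0.09 kg. Point: centre of its heel, the block at the thick end (25 long, 36 wide, 45 tall), 22.5 mm up. x points along the wedge to the thin tip, 132.5 mm ahead; z up. The top slopes evenly from 4 mm high at the tip to 40 mm at the heel's front face, 120 mm back. Grasp the heel across its 36 mm width (y).
- stub_grip (a point): Short wooden wedge, loose, a bystander to leave alone: 80 mm long, 36 mm wide, its slope only 4 to 16 mm high. Point: centre of its heel (25 mm long, 24 mm tall), 12 mm above its underside; x points to its thin tip, 67.5 mm ahead.
- stage_front (a point): Fixed stage point: middle of the plate's front edge, underside, as when level, 32 mm above the bench. x: level, in from the edge to the hinge (push direction); y along the edge; z up. Black plate 182 mm long, 170 wide, level top at 46, sherd on it to 60. Bare bench below, open in front. Cream rails 46 high, 92 mm off the middle. Level with wedge_grip about 39 mm before this point (x = -39).
- plate_edge (a point): Middle of the underside of the black plate's front edge, moving with the plate; x points in towards the hinge, 180 mm behind, z square out of the plate's top. Its own weight (0.6 kg) keeps the edge 12 mm above the bench (tilted 6.3 degrees) unless held up; level at 32 mm. The wedge meets it with 27 mm of wedge under, then lifts it 3 mm for every 10 mm pushed; the push takes up to about 10 N.
There are look-alikes about, which are no part of the job. What is shaped like the part that bears wedge_grip but purple or red is not meant.

How it is judged:
At the end, for the whole second after the job is handed in: Plate within 0.035 rad (2 degrees) of level, held by the long wedge, which lies flat on the bench (within 0.15 rad), thin end under the front edge: heel centre 0 to 75 mm in front of the edge and within 50 mm of its middle (angle between plate_edge's own z axis and vertical below 0.035 rad and x of wedge_grip in the frame of stage_front between -0.075 and 0 m and y of wedge_grip in the frame of stage_front between -0.05 and 0.05 m and height (world z) of wedge_grip below 0.032 m and angle between wedge_grip's own z axis and vertical below 0.15 rad); the robot touches nothing.
It fails at once if the short wedge is moved by more than 30 mm (distance of stub_grip from where it was at the start of the episode above 0.03 m).
It also fails if it takes over 42 s, if anything falls off the work surface, if the arm or the gripper's body presses on something with over 40 N, if the wrist force passes 120 N, or if a joint passes its speed limit or range.

## Working session

There is one attempt and no reset: what is moved stays moved. The work goes in short steps, Python scripts to look and compute and a tool call to move; the robot and the scene stay as the last step left them, time stands still between calls to the robot, and variables do not carry over. Pictures are saved under pics/ and viewed, about 8 in all and at most 12, crops included, and the job is handed in when it is done.

Besides the shell and the picture viewer there is one more tool, called after "Emit:" as a command line: name --argument value ..., lists and objects as JSON in quotes. play_rows: Moves the arm, as the interface text tells. Its arguments: {"type":"object","properties":{"motion":{"type":"array"},"grip_force":{"type":"number"}},"required":["motion"]}

```bash
mkdir -p pics; cat > h.py <<'E'
import numpy as np, cv2
from station import env
def world(c,mask=None):
    K,R,t=c["mtx"],c["R"],c["t"]; d=c["range_z"]
    v,u=np.indices(d.shape)
    P=np.stack([(u-K[0,2])/K[0,0]*d,(v-K[1,2])/K[1,1]*d,d],-1)
    return (P-t)@R   # R^T (P-t)
def save(c,n,box=None,s=1):
    im=c["color"][...,::-1]
    if box: im=im[box[1]:box[3],box[0]:box[2]]
    if s!=1: im=cv2.resize(im,None,fx=s,fy=s,interpolation=cv2.INTER_CUBIC)
    cv2.imwrite("pics/"+n,im)
E
python3 - <<'E'
from h import *
o=env.get_obs(); print(o)
for n in("top","side"):
    c=env.camera(n); save(c,n+"0.png"); np.savez(n+"0.npz",**c); print(n,c["R"],c["t"],c["mtx"])
E
```

```text
{'t': 0.0, 'joint_pos': array([ 9.84508055e-01,  2.07459215e-01,  1.54296049e+00,  8.23444365e-06,
        1.39349736e+00, -1.50531621e-01]), 'joint_velocities': array([-0.00113005, -0.00079287, -0.00037586,  0.00104452,  0.00211819,
        0.00060921]), 'effort': array([ 8.35709743e-04, -3.83022273e+01, -2.91599107e+01, -1.57742425e-04,
        1.02716591e-02, -1.37590965e-05]), 'tcp_pos': array([0.24252927, 0.52095088, 0.40349993]), 'tcp_rot': array([-4.22328180e-04,  2.16159164e-01,  9.76357447e-01, -1.08276423e-03]), 'force': array([ 0.40491406,  0.03176191, -0.93977758]), 'moment': array([-0.03293068,  0.00987096,  0.00788404]), 'grip_width': 0.9987803128855327}
top [[-1.06682227e-02 -9.99942835e-01 -7.17866303e-04]
 [-9.97815266e-01  1.06923279e-02 -6.51948618e-02]
 [ 6.51988106e-02  2.07846517e-05 -9.97872294e-01]] [-0.00799591  0.51813734  1.00693604] [[390.26199511   0.         283.61765755]
 [  0.         390.26199511 213.16406019]
 [  0.           0.           1.        ]]
side [[ 0.91993552 -0.39206228 -0.00240925]
 [-0.28651649 -0.6680627  -0.68673178]
 [ 0.26763209  0.63243924 -0.72690692]] [-0.48445735  0.16689521  1.31612966] [[539.38504028   0.         284.88019124]
 [  0.         539.38504028 218.7903128 ]
 [  0.           0.           1.        ]]
```

View pics/top0.png

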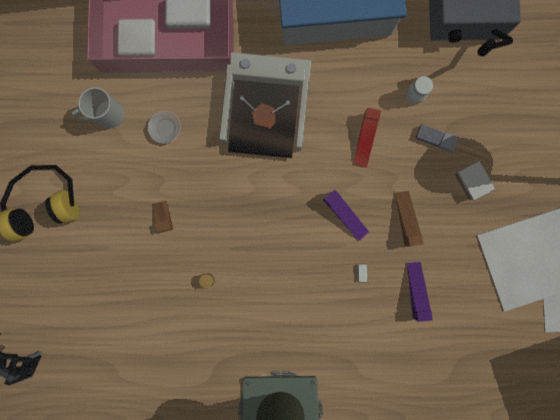

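View pics/side0.png

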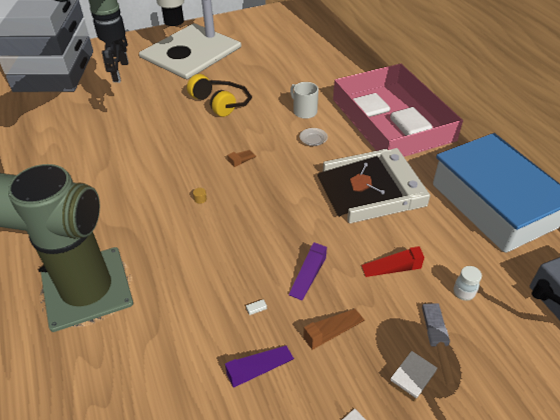

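The top view shows the brown long wedge at about (408,218), the stub at (162,217), and the stage at (265,110) with its front edge at row ~155, facing the robot. The side view agrees: wedge at (333,327), stage at (375,185). The purple and red wedges are look-alikes.

```bash
python3 - <<'E'
from h import *
c=np.load("top0.npz"); W=world(c); z=W[...,2]
print("bench z",np.median(z[300:330,150:350]))
def blob(u0,v0,u1,v1,zmin=.006):
    m=np.zeros(z.shape,bool); m[v0:v1,u0:u1]=z[v0:v1,u0:u1]>zmin
    return m
m=blob(388,185,432,252); P=W[m]; print("wedge n",len(P),"zmax",P[:,2].max())
r=cv2.minAreaRect(P[:,:2].astype(np.float32)*1000); print(r, cv2.boxPoints(r))
a=np.linalg.svd(P[:,:2]-P[:,:2].mean(0),full_matrices=False)[2][0]; 
b=np.array([-a[1],a[0]]); s=(P[:,:2]-P[:,:2].mean(0))@a; q=(P[:,:2]-P[:,:2].mean(0))@b
print("mean",P[:,:2].mean(0),"axis",a)
for lo in np.arange(-.08,.08,.01):
    k=(s>=lo)&(s<lo+.01)
    if k.any(): print(round(lo,3),k.sum(),np.median(P[k,2]).round(4),q[k].min().round(4),q[k].max().round(4))
# stage
np.set_printoptions(precision=4,suppress=True)
for u,v in((226,140),(232,100),(303,140),(306,100),(265,150),(265,90),(250,150),(285,150),(265,157),(265,165),(268,60)): print((u,v),W[v,u],c["color"][v,u])
im=c["color"].astype(int)
cv2.imwrite("pics/stage.png",cv2.resize(c["color"][45:170,205:325][...,::-1],None,fx=5,fy=5,interpolation=cv2.INTER_CUBIC))
E
```

```text
bench z -0.0016581092057453308
wedge n 836 zmax 1.0385677306976302
((475.86688232421875, -186.2623291015625), (143.36874389648438, 348.79559326171875), 9.491375923156738) [[ 376.4058     -26.07266  ]
 [ 433.9219    -370.09338  ]
 [ 575.328     -346.452    ]
 [ 517.8119      -2.4312744]]
mean [ 0.4902464  -0.33339892] axis [ 0.13540822 -0.99078989]
-0.02 74 0.0155 -0.058 0.0814
-0.01 244 0.0245 -0.0612 0.0753
-0.0 197 0.0255 -0.0603 0.0761
0.01 200 0.0263 -0.0612 0.0823
0.02 108 0.0268 -0.0603 0.0706
(226, 140) [0.7126 0.1364 0.024 ] [100 100  94]
(232, 100) [ 0.8297  0.1238 -0.0022] [65 61 56]
(303, 140) [ 0.7175 -0.0682 -0.0038] [136 116  94]
(306, 100) [ 0.8123 -0.0752  0.04  ] [131 126 113]
(265, 150) [0.6841 0.0336 0.027 ] [35 34 30]
(265, 90) [0.8392 0.0316 0.0426] [55 50 47]
(250, 150) [0.6849 0.0731 0.0253] [31 29 29]
(285, 150) [ 0.6839 -0.0189  0.0251] [44 38 32]
(265, 157) [0.671  0.0349 0.0007] [82 71 54]
(265, 165) [0.6494 0.0351 0.0002] [126 103  79]
(268, 60) [0.9186 0.0231 0.0448] [137 137 129]
```

View pics/stage.png

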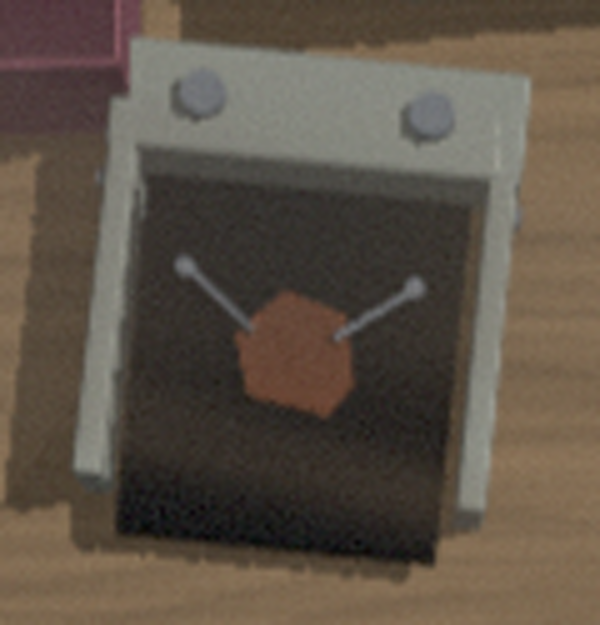

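The crop shows the plate's front corners at (118,532) and (435,563), and its rear corners at about (143,172) and (473,203). The rail ends are at (95,480) and (470,520). The wedge mask caught no-reading pixels, so I'll redo it with a height cap.

```bash
cat >> h.py <<'E'
np.set_printoptions(precision=4,suppress=True)
def ray(c,u,v,z):
    K,R,t=c["mtx"],c["R"],c["t"]
    d=R.T@np.array([(u-K[0,2])/K[0,0],(v-K[1,2])/K[1,1],1]); o=-R.T@t
    return o+d*(z-o[2])/d[2]
def wedge(c,box,zmin=.006,zmax=.06):
    W=world(c); z=W[...,2]; u0,v0,u1,v1=box
    m=np.zeros(z.shape,bool); m[v0:v1,u0:u1]=(z[v0:v1,u0:u1]>zmin)&(z[v0:v1,u0:u1]<zmax)&(c["range_z"][v0:v1,u0:u1]>0)
    return W[m]
E
python3 - <<'E'
from h import *
c=np.load("top0.npz")
P=wedge(c,(388,185,432,252),.004)
XY=P[:,:2]; m=XY.mean(0); a=np.linalg.svd(XY-m,full_matrices=False)[2][0]; b=np.array([-a[1],a[0]])
s=(XY-m)@a; q=(XY-m)@b; print(len(P),m,a,cv2.minAreaRect(XY.astype(np.float32)*1000))
for lo in np.arange(-.08,.08,.01):
    k=(s>=lo)&(s<lo+.01)
    if k.any(): print(round(lo,3),k.sum(),np.median(P[k,2]).round(4),q[k].min().round(4),q[k].max().round(4))
f=lambda x,y,z:ray(c,205+(x+.5)/5-.5,45+(y+.5)/5-.5,z)
L=f(118,532,.026);R=f(435,563,.026);l=f(143,172,.046);r=f(473,203,.046)
print("front",L,R,np.linalg.norm(L-R),"mid",(L+R)/2);print("rear",l,r,np.linalg.norm(l-r),np.linalg.norm((L+R-l-r)/2))
e=L-R; d=(l+r-L-R)/2
print("yaw from edge",np.degrees(np.arctan2(-e[0],e[1])),"rear",np.degrees(np.arctan2(-(l-r)[0],(l-r)[1])),"mid",np.degrees(np.arctan2(d[1],d[0])))
for x0,y0 in((95,470),(470,518)):print("rail end",f(x0,y0,.046))
print("hinge block corners",f(133,40,.046),f(528,80,.046))
E
```

```text
865 [ 0.4931 -0.338 ] [-0.9932 -0.1165] ((507.7660827636719, -348.3558654785156), (153.90296936035156, 67.65901947021484), 6.641019821166992)
-0.08 23 0.0055 -0.0186 0.0156
-0.07 45 0.007 -0.0176 0.0177
-0.06 52 0.0096 -0.0172 0.0193
-0.05 56 0.0128 -0.0174 0.0195
-0.04 56 0.0155 -0.0173 0.0192
-0.03 59 0.0186 -0.017 0.0203
-0.02 60 0.0218 -0.0165 0.0191
-0.01 63 0.0246 -0.0159 0.0458
-0.0 63 0.0269 -0.0156 0.0221
0.01 68 0.0305 -0.0219 0.0214
0.02 69 0.033 -0.0157 0.0206
0.03 72 0.0358 -0.015 0.0222
0.04 73 0.0424 -0.0152 0.0213
0.05 73 0.0416 -0.0144 0.023
0.06 31 0.0424 -0.0148 0.0218
front [0.6827 0.1303 0.026 ] [ 0.6644 -0.0361  0.026 ] 0.16738961651046172 mid [0.6735 0.0471 0.026 ]
rear [0.8681 0.1142 0.046 ] [ 0.8497 -0.0577  0.046 ] 0.17285097803944413 0.18737150051089838
yaw from edge -6.270385442397866 rear -6.124133118635325 mid -5.818501049475683
rail end [0.7107 0.1393 0.046 ]
rail end [ 0.6834 -0.0539  0.046 ]
hinge block corners [0.9391 0.1193 0.046 ] [ 0.9152 -0.0873  0.046 ]
```

```bash
cat >> h.py <<'E'
from scipy.spatial.transform import Rotation as Ro
def go(x,y,z,ya,cur=None):
    """rows (cm,deg) from the present pose to grasp-frame target: TCP x,y,z, tool-y heading ya (deg)"""
    o=env.get_obs(); q=o["tcp_rot"]; A=Ro.from_quat([q[1],q[2],q[3],q[0]]).as_matrix()
    d=A.T@(np.array([x,y,z])-o["tcp_pos"])*100
    h=np.degrees(np.arctan2(A[1,1],A[0,1])); tn=(h-ya+180)%360-180
    return d.round(2),round(tn,1),round(h,1)
E
python3 - <<'E'
from h import *
c=np.load("top0.npz"); P=wedge(c,(388,185,432,252),.004); XY=P[:,:2]
m=np.array([.4931,-.338]);a=np.array([-.9932,-.1165]);b=np.array([.1165,-.9932]);s=(XY-m)@a;q=(XY-m)@b
S=[];C=[];Wd=[]
for lo in np.arange(-.07,.06,.01):
    k=(s>=lo)&(s<lo+.01); x0,x1=np.percentile(q[k],[3,97]); S.append(lo+.005);C.append((x0+x1)/2);Wd.append(x1-x0)
k=np.polyfit(S,C,1); ax=-(a+k[0]*b); ax/=np.linalg.norm(ax)
send=np.percentile(s,99.5); se=send-.0125; g=m+se*a+np.polyval(k,se)*b
print("width",np.median(Wd),"ends",s.min(),s.max(),send,"grip",g,"yaw",np.degrees(np.arctan2(ax[1],ax[0])))
print("via",go(.47,0,.38,-82)); print("tgt",go(g[0],g[1],.30,-82))
E
```

```text
width 0.034973274658877535 ends -0.09034100714765698 0.06357642114034151 0.06323238208876276 grip [ 0.4431 -0.347 ] yaw 8.133077347737395
via (array([-42.61, -37.62,   2.43]), np.float64(147.0), np.float64(65.0))
tgt (array([-54.82, -70.2 ,  10.49]), np.float64(147.0), np.float64(65.0))
```

Emit:
play_rows --motion '[-42.6,-37.6,2.4,100,1,-42.6,-37.6,2.4,100,1,-42.6,-37.6,2.4,100,1,-42.6,-37.6,2.4,100,1,-42.6,-37.6,2.4,100,1,-42.6,-37.6,2.4,100,1,-42.6,-37.6,2.4,100,1,-42.6,-37.6,2.4,100,1,-54.8,-70.2,10.5,147,1,-54.8,-70.2,10.5,147,1,-54.8,-70.2,10.5,147,1,-54.8,-70.2,10.5,147,1]'

```text
t: 1.6
tcp_pos: [0.4425, -0.1833, 0.3329]
tcp_rot: [-0.0, 0.975, 0.223, 0.0]
force: [-0.3, 0.8, -1.3]
grip_width: 1.001
```

```bash
python3 - <<'E'
from h import *
o=env.get_obs(); print(o["tcp_pos"],o["joint_pos"],o["t"]); print(go(.4431,-.347,.30,-81.8),go(.4431,-.347,.178,-81.8))
E
```

```text
[ 0.4425 -0.1833  0.3329] [-0.5739  0.0766  1.847   0.0003  1.2181  0.5475] 1.6
(array([-7.05, 14.77,  3.28]), np.float64(17.5), np.float64(-64.3)) (array([-7.05, 14.77, 15.48]), np.float64(17.5), np.float64(-64.3))
```

Emit:
play_rows --motion '[-7,14.8,3.3,17.5,1,-7,14.8,3.3,17.5,1,-7,14.8,3.3,17.5,1,-7,14.8,3.3,17.5,1,-7,14.8,3.3,17.5,1,-7,14.8,3.3,17.5,1]'

```text
t: 2.35
tcp_pos: [0.4454, -0.3439, 0.3005]
tcp_rot: [-0.0, 0.997, 0.076, -0.0]
force: [-0.2, 0.3, -0.1]
grip_width: 1.001
```

```bash
python3 - <<'E'
from h import *
o=env.get_obs(); print(o["tcp_pos"],o["joint_pos"],o["t"]); print(go(.4431,-.347,.178,-81.8))
c=env.camera("side"); save(c,"s1.png",(200,150,500,420),2)
E
```

```text
[ 0.4454 -0.3439  0.3005] [-0.8113  0.2877  1.6705  0.0002  1.1839  0.6076] 2.35
(array([-0.27,  0.28, 12.25]), np.float64(0.5), np.float64(-81.3))
```

View pics/s1.png

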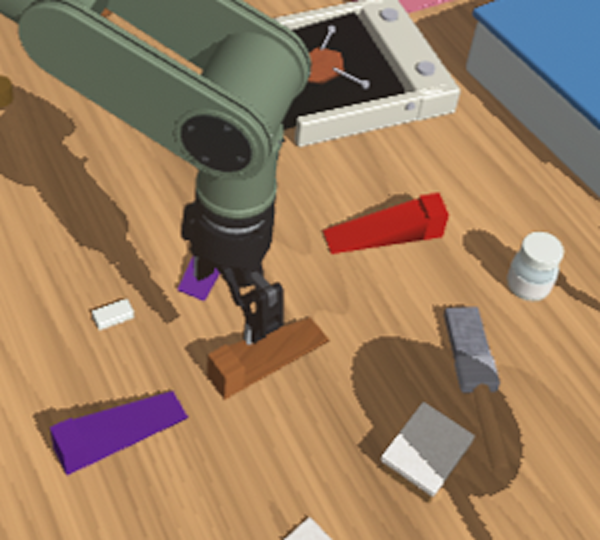

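The picture shows the gripper, seen obliquely, above the wedge. The heel block is at its left end, around (228,365) in the crop, so I'll descend and grasp.

Emit:
play_rows --motion '[-0.3,0.3,4,0.5,1,-0.3,0.3,8,0.5,1,-0.3,0.3,11,0.5,1,-0.3,0.3,12.2,0.5,1,-0.3,0.3,12.2,0.5,1,-0.3,0.3,12.2,0.5,-1,-0.3,0.3,12.2,0.5,-1,-0.3,0.3,12.2,0.5,-1,-0.3,0.3,12.2,0.5,-1,-0.3,0.3,12.2,0.5,-1,-0.3,0.3,12.2,0.5,-1]' --grip_force 60

```text
t: 3.78
tcp_pos: [0.4433, -0.3492, 0.1797]
tcp_rot: [0.001, 0.997, 0.071, 0.001]
force: [-0.5, -0.8, 5.9]
grip_width: 0.413
```

Emit:
play_rows --motion '[0,0,-3,0,-1,0,0,-6,0,-1,0,0,-8,0,-1,0,0,-8,0,-1]'

```text
t: 4.28
tcp_pos: [0.4432, -0.349, 0.2599]
tcp_rot: [0.001, 0.997, 0.071, 0.001]
force: [-0.6, -0.1, -1.4]
grip_width: 0.413
```

```bash
python3 - <<'E'
from h import *
o=env.get_obs(); print(o["tcp_pos"],o["joint_pos"],o["t"],o["force"],o["grip_width"])
F=np.array([.6765,.0468]);d=np.array([.9943,-.1063])
for x in(-.20,-.17,-.045,-.039):
  p=F+x*d; print(x,p,go(p[0],p[1],.26,-96.1))
c=env.camera("side"); save(c,"s2.png",(150,150,500,420),2)
E
```

```text
[ 0.4432 -0.349   0.2599] [-0.8205  0.3431  1.694   0.      1.101   0.6087] 4.275 [-0.6164 -0.086  -1.394 ] 0.41257618742405744
-0.2 [0.4776 0.0681] (array([  9.3 , -40.81,  -0.11]), np.float64(14.2), np.float64(-81.9))
-0.17 [0.5075 0.0649] (array([ 12.2 , -40.07,  -0.1 ]), np.float64(14.2), np.float64(-81.9))
-0.045 [0.6318 0.0516] (array([ 24.32, -37.  ,  -0.07]), np.float64(14.2), np.float64(-81.9))
-0.039 [0.6377 0.0509] (array([ 24.9 , -36.85,  -0.06]), np.float64(14.2), np.float64(-81.9))
```

View pics/s2.png

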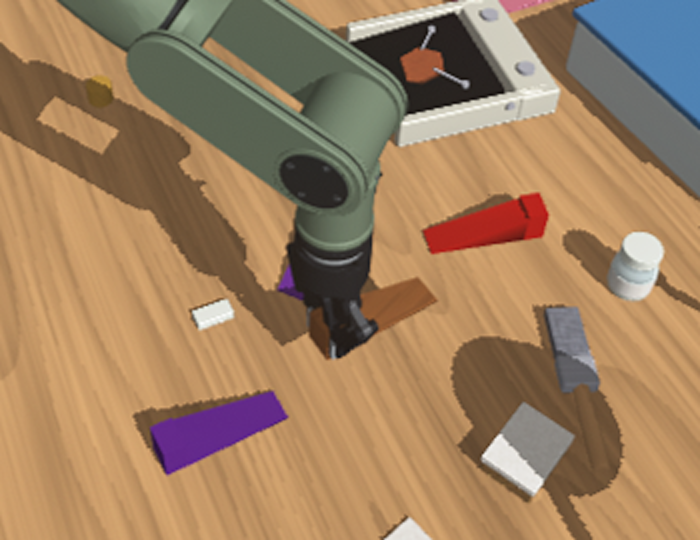

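The wedge hangs level in the jaws, opening about 35 mm, which matches the heel. I'll carry it to the front of the stage.

Emit:
play_rows --motion '[1.5,-5,0,0,-1,3,-10,0,3,-1,4,-15,0,6,-1,5.5,-20,0,9,-1,7,-25,0,12,-1,8.3,-30,0,14.2,-1,9.8,-35,0,14.2,-1,10.7,-39,0,14.2,-1,11.2,-40.4,0,14.2,-1,11.2,-40.4,0,14.2,-1,11.2,-40.4,0,14.2,-1,11.2,-40.4,0,14.2,-1]'

```text
t: 5.82
tcp_pos: [0.4966, 0.066, 0.2583]
tcp_rot: [0.0, 0.999, -0.054, -0.0]
force: [-0.5, -0.5, -1.6]
grip_width: 0.415
```

Emit:
play_rows --motion '[0,0,3,0,-1,0,0,6,0,-1,0,0,7.3,0,-1,0,0,7.8,0,-1,0,0,7.9,0,-1,0,0,7.9,0,-1]'

```text
t: 6.58
tcp_pos: [0.4973, 0.0671, 0.1804]
tcp_rot: [-0.0, 0.999, -0.053, 0.001]
force: [0.2, -0.5, -0.9]
grip_width: 0.415
```

```bash
python3 - <<'E'
from h import *
o=env.get_obs(); print(o["tcp_pos"],o["t"],o["force"],o["grip_width"])
F=np.array([.6765,.0468]);d=np.array([.9943,-.1063])
r=o["tcp_pos"][:2]-F; print("stage x,y",r@d,r@np.array([-d[1],d[0]]))
p=F-.045*d; print(p,go(p[0],p[1],.178,-96.1))
c=env.camera("side"); save(c,"s3.png",(200,100,460,295),3)
t=env.camera("top"); save(t,"t3.png",(200,40,340,240),3)
a=cv2.imread("pics/s3.png"); b=cv2.imread("pics/t3.png"); b=cv2.resize(b,(420,600)); a=cv2.resize(a,(380,285)); a=cv2.copyMakeBorder(a,0,315,0,0,0); cv2.imwrite("pics/c3.png",np.hstack([b,a]))
E
```

```text
[0.4973 0.0671 0.1804] 6.575 [ 0.2184 -0.5112 -0.8811] 0.4148384052522581
stage x,y -0.18038872199496506 0.001156027165811043
[0.6318 0.0516] (array([13.54,  0.12,  0.26]), np.float64(0.0), np.float64(-96.1))
```

View pics/c3.png

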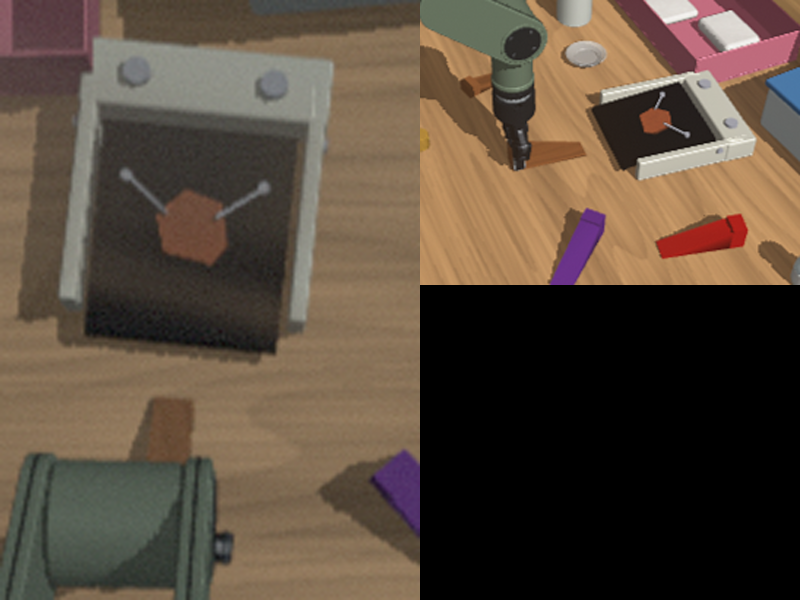

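The wedge stands square in front of the edge. Its tip is at about (170,400) in the left panel and the plate's front middle is at (180,345). Now I'll push slowly.

Emit:
play_rows --motion '[1.5,0,0.05,0,-1,3,0,0.05,0,-1,4.5,0,0.05,0,-1,6,0,0.05,0,-1,7,0.1,0.05,0,-1,8,0.1,0.05,0,-1,9,0.1,0.05,0,-1,10,0.1,0.05,0,-1,11,0.1,0.05,0,-1,11.8,0.1,0.05,0,-1,12.5,0.1,0.05,0,-1,12.5,0.1,0.05,0,-1]'

```text
t: 8.18
tcp_pos: [0.6177, 0.0539, 0.1795]
tcp_rot: [-0.0, 0.999, -0.053, -0.007]
force: [-18.2, 2.2, 20.5]
grip_width: 0.41
```

```bash
cat > m.py <<'E'
from h import *
o=env.get_obs(); print(o["tcp_pos"],o["t"],o["force"],o["grip_width"])
F=np.array([.6765,.0468]);d=np.array([.9943,-.1063]);n=np.array([-d[1],d[0]])
r=o["tcp_pos"][:2]-F; print("stage x,y",r@d,r@n, go(*(F-.039*d),.178,-96.1))
for nm in("top","side"):
    c=env.camera(nm); W=world(c); X=(W[...,:2]-F)@d; Y=(W[...,:2]-F)@n; Z=W[...,2]
    ok=(c["range_z"]>0)&(Z>0.005)&(Z<.1)
    k=ok&(X>.015)&(X<.165)&(abs(Y)<.075)&(c["color"].sum(2)<200); 
    A=np.c_[X[k],Y[k],np.ones(k.sum())]; z=Z[k]
    for _ in range(4):
        p=np.linalg.lstsq(A,z,rcond=None)[0]; e=abs(A@p-z); g=e<.004; A,z=A[g],z[g]
    rr=ok&(X>.03)&(X<.17)&(abs(abs(Y)-.092)<.004)&(Z>.035)
    b=(c["range_z"]>0)&(X<-.05)&(X>-.15)&(abs(Y)>.09)&(abs(Y)<.13)
    print(nm,k.sum(),len(z),"tilt deg x,y",np.degrees(p[:2]),"front z",p[2],"hinge z",p[2]+.18*p[0],"rail",np.median(Z[rr]) if rr.any() else None,"bench",np.median(Z[b]))
    save(c,"m_%s_%.2f.png"%(nm,o["t"]),(200,40,340,240) if nm=="top" else (200,100,460,295),3)
E
python3 m.py; ls pics
```

```text
[0.6177 0.0539 0.1795] 8.175 [-18.1715   2.1932  20.5326] 0.41004825428087166
stage x,y -0.05918153138295031 0.0008000449382819924 (array([2.02, 0.08, 0.12]), np.float64(0.1), np.float64(-96.0))
top 1908 1821 tilt deg x,y [2.2855 0.1713] front z 0.03708913041365677 hinge z 0.044269301365543426 rail 0.04330407485870838 bench -0.0019449029703076915
side 1628 1501 tilt deg x,y [2.4023 0.1144] front z 0.03803582890440111 hinge z 0.04558278248822302 rail 0.042977860797577594 bench -0.00037813448279356513
c3.png
m_side_8.18.png
m_top_8.18.png
s1.png
s2.png
s3.png
side0.png
stage.png
t3.png
top0.png
```

It is lifting as predicted: tilt is 2.3° at x = -59 mm. I'll push another ~21 mm and ease the bench pressure slightly.

Emit:
play_rows --motion '[0,0,-0.08,0,-1,0.5,0,-0.1,0,-1,1,0,-0.1,0,-1,1.5,0,-0.1,0,-1,2,0,-0.1,0,-1,2.1,0,-0.1,0,-1,2.1,0,-0.1,0,-1]'

```text
t: 9.15
tcp_pos: [0.6385, 0.0515, 0.1796]
tcp_rot: [-0.0, 0.999, -0.053, -0.007]
force: [-15.4, 1.8, 13.6]
grip_width: 0.414
```

```bash
python3 m.py
```

```text
[0.6385 0.0515 0.1796] 9.15 [-15.3558   1.8465  13.5665] 0.41412477043975704
stage x,y -0.0382580111300753 0.0006495399531690572 (array([-0.07,  0.06,  0.16]), np.float64(0.0), np.float64(-96.1))
top 1561 1513 tilt deg x,y [0.2805 0.0339] front z 0.04348280061432438 hinge z 0.0443640286323335 rail 0.043405785437403185 bench -0.0018209444902354377
side 1593 1469 tilt deg x,y [0.3178 0.0532] front z 0.04449215627350788 hinge z 0.04549060226927459 rail 0.04382273712378823 bench -0.0005637514031192924
```

Emit:
play_rows --motion '[0.15,0,0,0,-1,0.25,0,0,0,-1,0.25,0,0,0,-1,0.25,0,0,0,0.2,0.25,0,0,0,0.5,0.25,0,0,0,0.5,0.25,0,0,0,0.5,0.25,0,0,0,0.5]'

```text
t: 10.25
tcp_pos: [0.6443, 0.0504, 0.1799]
tcp_rot: [0.0, 0.999, -0.053, 0.0]
force: [-0.6, -0.8, -1.0]
grip_width: 0.75
```

```bash
python3 m.py
```

```text
[0.6443 0.0504 0.1799] 10.25 [-0.5659 -0.8058 -1.0107] 0.7503535076482992
stage x,y -0.03238223347666194 0.00015497519996000787 (array([-0.66,  0.02,  0.19]), np.float64(0.0), np.float64(-96.1))
top 1494 1459 tilt deg x,y [0.0011 0.0785] front z 0.044320950631067155 hinge z 0.04432442361413906 rail 0.04322303499167665 bench -0.0018795365044464581
side 1576 1423 tilt deg x,y [0.0798 0.1456] front z 0.04527336639391951 hinge z 0.045524190040008704 rail 0.043777791688365375 bench -0.0007064403973659351
```

Level and released, with no residual force. I'll withdraw straight up and away.

Emit:
play_rows --motion '[0,0,-2,0,0.5,0,0,-5,0,0.5,0,0,-10,0,0.5,0,0,-15,0,0.5,-6,0,-18,0,0.5,-12,0,-18,0,0.5,-18,0,-18,0,0.5,-22,0,-18,0,0.5,-22,0,-18,0,0.5,-22,0,-18,0,0.5]'

```text
t: 11.6
tcp_pos: [0.4262, 0.0737, 0.3616]
tcp_rot: [-0.0, 0.999, -0.053, 0.002]
force: [-0.6, 0.5, 0.2]
grip_width: 0.754
```

```bash
python3 m.py; python3 - <<'E'
from h import *
o=env.get_obs(); c=env.camera("top"); save(c,"fin.png",(200,40,340,240),3)
W=world(c);F=np.array([.6765,.0468]);d=np.array([.9943,-.1063]);n=np.array([-d[1],d[0]])
X=(W[...,:2]-F)@d;Y=(W[...,:2]-F)@n;Z=W[...,2]
k=(X>-.09)&(X<-.006)&(abs(Y)<.04)&(Z>.015)&(Z<.07); print("wedge x",np.percentile(X[k],[1,99]),"y",np.percentile(Y[k],[2,98]))
h=k&(Z>.038); print("heel z",np.median(Z[h]),"x",np.percentile(X[h],[2,98]))
a=np.load("top0.npz")["color"].astype(int); print("stub diff",abs(a-c["color"].astype(int))[195:240,145:180].mean())
E
```

```text
[0.4262 0.0737 0.3616] 11.6 [-0.65    0.4918  0.2302] 0.7539976742778082
stage x,y -0.25173731575546393 0.00017141179494942001 (array([21.2 ,  0.03, 18.44]), np.float64(0.0), np.float64(-96.1))
top 2771 2685 tilt deg x,y [0.0101 0.1582] front z 0.04426088294364159 hinge z 0.04429261991066493 rail 0.04322060159704008 bench -0.0017673687566962558
side 1604 1456 tilt deg x,y [0.1714 0.0966] front z 0.04520513923152097 hinge z 0.0457436378680932 rail 0.04387051951467583 bench -0.00037957766096913004
wedge x [-0.0514 -0.0066] y [-0.016   0.0192]
heel z 0.04327177833228565 x [-0.051  -0.0221]
stub diff 5.076825396825397
```

View pics/fin.png

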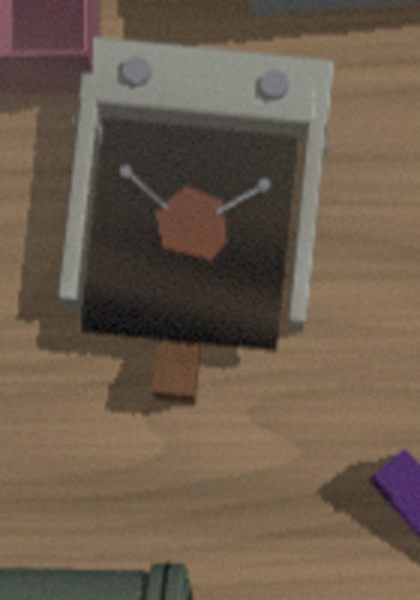

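The final view shows the heel at about (176,375), centred in front of the plate, with the plate level and the arm clear. The heel centre measures x ≈ -38 mm, y ≈ +2 mm.

```bash
python3 -c "
from station import env
print(env.finish_job())"
```

```text
the job is handed in; nothing more can be done
None
```

I pushed the long brown wedge thin end first under the middle of the plate's front edge until the plate was level. Then I released it, backed the arm away and handed the job in at about 12 s of the 42 s allowed.

- **Plate:** the last check put its tilt at 0.0° from the top camera and 0.2° from the side camera (limit 2°). Its top read 1–2 mm above the rail tops in both views, about the 2 mm calibration error.
- **Wedge:** it lies flat, with the heel centre about 38 mm in front of the edge and about 2 mm off the middle. The heel top measured 43 mm against the true 45 mm, because the top camera's depth reads about 2 mm low everywhere.
- **Forces:** the wrist force reached about 27 N during the push, against a 120 N limit. That was above the expected 10 N, partly because the wedge was pressing on the bench, so I eased that off midway. After I opened the gripper, the force was back to about zero.
- **Short wedge:** I never went near it. I only checked it by comparing images before and after, and the small difference gave no sign that it had moved.

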